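# Stand the serving boards back in the drying rack

## Robot

A 6-joint arm with a two-finger parallel gripper is mounted at the origin on the work surface. World frame = base frame: x ahead of the robot, y to its left, z up, the work surface at z = 0. Lengths are in m, angles in rad, forces in N, time in s.
With the tool pointing down it reaches from about 0.3 to 0.75 m from the base axis. Payload 8.5 kg.
Tool frame: the origin (TCP) lies between the finger pads; the fingertips stand 22 mm ahead of it and the grasp point (between the pads) lies 3 mm ahead of it; y points along the fingers, x is the direction in which the jaws open and shut, and the axes are right-handed (so a half turn about y gives the same grasp; the last joint's range is limited). The gripper opens to 88 mm and grips with 3 to 60 N. Pads are 18 mm wide; open, the fingers measure 123 mm over their backs; the gripper's body (75 mm by 187 mm) begins 45 mm behind the grasp point.
Start: joints at [-1.364, 0.381, 1.297, -0, 1.464, -0.215], TCP at [0.225, -0.502, 0.261] pointing down, gripper open.
Joint ranges: [-3.11, 3.11], [-0.89, 2.33], [0.22, 2.48], [-1.42, 4.56], [0.17, 2.85], [-2.88, 2.88]. Speed limits (rad/s): [2.39, 2.39, 3.14, 3.14, 3.14, 3.14].

## Interface

Orientations are given as a unit quaternion [w, x, y, z].
In Python, from station import bot gives the robot as it stands.
- The arm moves only by the tool apply_moves, never from a script. Its argument "deltas" is a list of rows, each a list of 5 numbers: the shift along the tool's x, y, z in mm, then the turn about the tool's y in rad, then the closure, from -1 (fully open) to 1 (shut), so that 0 is half open. In form: [[dx, dy, dz, roll, hand], ...]. A call has exactly 5 rows; each row is the pose to reach, as a shift and turn from the pose commanded when the call began, along the tool's axes at that moment; what a row does not reach only later rows make up. A row lasts 1/10 s, in which the tool goes at most 50 mm and 8.59 degrees, less where a joint would pass 70% of its speed; a pose out of reach is approached as far as the arm can. A call with a gripper value outside its range is refused whole. The fingers move at their own pace and stop on an object; the grip force is fixed at half the most. Time passes only in rows, so rows that repeat a pose let the fingers close, or fill a call up. It gives the time, the measured TCP pose, the force and the opening at its end, in the units of the state.
- bot.state(): the state, without advancing time (a new reading comes with each control period).
- bot.get_image(name): name is "scene" or "top"; returns a dict with "color" (400x640x3 uint8, red, green, blue), "fx", "fy", "cx", "cy" (pixels), "k1" (the pictures are not rectified: a ray, as slopes to the right and down, at radius r is drawn at 1 + k1 r^2 times it, then the intrinsics apply), "R" (3x3) and "t" (3): a world point X has camera coordinates R X + t. Camera axes: x right, y down, z forward; pixel columns grow to the right and rows downward; lengths in m; the calibration is good to about 2 mm. A picture is of the moment at which its call begins. There is no depth.
- bot.sign_off(): hands the job in, once; it reports no verdict.
Trained networks look in the newest picture that a camera, given by its name, has taken for a name from the list of things; names that differ only in an ending like _2 or _b are one class to them, and where a whole thing is asked for, a point or a joint stands for the part that bears it (a point fixed in the world has none). Each returns a list of dicts, best first, with "score" (0 to 1); they miss things now and then, are a little off and sometimes report something else, mostly with a low value. They report only what shows in the picture. A call takes as long as a camera call. They do not tell look-alikes from the thing itself.
- bot.spot_in(name, camera): "location" ([row, column] in pixels, amid what is visible of it).
- bot.outline_of(name, camera): "region" (400x640 bool, what is visible of it) and "location" ([row, column] in pixels, amid what is visible of it).
The state is a dict: "time": time; "q": joint angles; "dq": joint speeds; "tau": joint torques, N m; "tcp_pos": TCP position; "ee_rot": TCP orientation; "wrist_force": force on the tool from outside, world axes, zero at the start; "wrist_torque": the same for the moment, N m; "grip_width": opening from 0.0 (shut) to 1.0 (fully open).
Only numpy, scipy, OpenCV 4.12 (cv2) and the standard library are available. Lean on these libraries where they do the work, as an engineer would, in place of code of your own. Each camera call takes 0.05 s, during which the arm holds its last target.

## Task

Two wooden serving boards and a steel drip grate are leaning forward, towards the robot, in the counter's drying rack. Push both wooden boards back with the fingertips so that each tips over in its own place and rests against the rack's back bar; do not lift them. Leave the steel grate leaning forward to drain, and leave the cup, tamper, pitcher and jar where they stand.

Things in the scene. Friction and masses are not known exactly. Their poses are not given: they have to be found in the camera images.
- rack: Fixed dark wooden rack, base 130 (x) x 500 (y) x 12 mm; origin: centre of its underside, on the counter; +x is its back, roughly away from the robot (yaw within 0.25 rad). Along y runs a groove 28 mm wide between rails 7 mm high on the base, split by low studs into three places centred at y = -160, 0, +160 mm. Things in it lean 18 degrees forward or 15 to 25 degrees back.
- front_bar (a point): Middle of the rack's steel front bar: 10 mm round, along the rack's y, 30 mm to the front (-x) of the rack's origin, 91 mm above the counter, on end posts at y = +-243 mm, open between.
- back_bar (a point): Middle of the rack's steel back bar: 10 mm round, along the rack's y, 50 mm to the back (+x) of the rack's origin, 115 mm above the counter, on end posts at y = +-243 mm. A board pushed past upright falls back onto it by itself.
- square_board: Loose rectangular wooden serving board, 140 mm wide, 200 mm tall, 14 mm thick, about 0.3 kg. Stands on its lower edge in the groove, at the start leaning 18 degrees to the rack's front (-x) on the front bar. Origin: middle of its lower edge; z up its face, y along its width, x (thickness) to the rack's back. Its place among the three varies.
- square_board_top (a point): Middle of the rectangular board's upper edge, 200 mm up its own z from its origin (at the start about 204 mm above the counter).
- arched_board: Loose wooden serving board with a half-round top, 130 mm wide, 170 mm tall, 14 mm thick, about 0.2 kg. Stands on its lower edge in the groove, at the start leaning 18 degrees to the rack's front (-x) on the front bar. Origin: middle of its lower edge; z up its face, y along its width, x (thickness) to the rack's back. Its place among the three varies.
- arched_board_top (a point): Middle (crown) of the arched board's top, 170 mm up its own z from its origin (at the start about 176 mm above the counter).
- drip_grate: Loose steel drip-tray grate with a frame and upright bars, 140 mm wide, 180 mm tall, 14 mm thick, about 0.4 kg. Stands on its lower edge in the groove, at the start leaning 18 degrees to the rack's front (-x) on the front bar. Origin: middle of its lower edge; z up its face, y along its width, x (thickness) to the rack's back. Its place among the three varies; it is to be left as it is.
- drip_grate_top (a point): Middle of the grate's upper edge, 180 mm up its own z from its origin.
- pitcher: Bystander: loose steel milk pitcher with a handle, 84 mm across, 110 mm tall, standing beyond one end of the rack. Origin: centre of its underside.
- jar: Bystander: loose amber glass jar with a black cap, 80 mm across, 120 mm tall, standing beyond the other end of the rack. Origin: centre of its underside.
- cup: Bystander: loose white cup, 72 mm across, 60 mm tall, standing behind the rack (its +x side). Origin: centre of its underside.
- tamper: Bystander: loose coffee tamper, 58 mm across, 92 mm tall, standing behind the rack (its +x side). Origin: centre of its underside.
Things that resemble listed ones, but are neither listed nor needed, are in the scene too. Leave any black look-alike of the arched_board alone. Leave any green look-alike of the drip_grate alone.

How it is judged:
At the end, for the whole second after the job is handed in: Both wooden boards are still, leaning back 0.2 to 0.55 rad from upright, tops over 35 mm behind the rack's centre line, feet in the groove (under 30 mm high, under 40 mm from their start); the grate still leans forward, top and foot within 15 mm of their start (x of each of square_board_top, arched_board_top in the frame of rack above 0.035 m and angle between square_board's own z axis and vertical between 0.2 and 0.55 rad and height (world z) of each of square_board, arched_board below 0.03 m and distance of each of square_board, arched_board from where it was at the start of the episode below 0.04 m and angular speed of each of square_board, arched_board below 0.1 rad/s and angle between arched_board's own z axis and vertical between 0.2 and 0.55 rad and x of drip_grate_top in the frame of rack below -0.035 m and distance of each of drip_grate_top, drip_grate from where it was at the start of the episode below 0.015 m); the robot touches nothing.
It fails at once if the rectangular board is lifted: the middle of its lower edge more than 40 mm above the counter (height (world z) of square_board above 0.04 m).
It fails at once if the arched board is lifted: the middle of its lower edge more than 40 mm above the counter (height (world z) of arched_board above 0.04 m).
It fails at once if the steel grate is pushed or lifted: its top moves more than 25 mm (distance of drip_grate_top from where it was at the start of the episode above 0.025 m).
It fails at once if the cup, tamper, pitcher or jar is moved more than 30 mm or tipped over (distance of any of pitcher, cup, tamper, jar from where it was at the start of the episode above 0.03 m or angle between any of pitcher, cup, tamper, jar's own z axis and vertical above 0.5 rad).
It also fails if it takes over 59 s, if anything falls off the work surface, if the arm or the gripper's body presses on something with over 40 N, if the wrist force passes 120 N, or if a joint passes its speed limit or range.

## Working session

There is one attempt and no reset: what is moved stays moved. The work goes in short steps, Python scripts to look and compute and a tool call to move; the robot and the scene stay as the last step left them, time stands still between calls to the robot, and variables do not carry over. Pictures are saved under pics/ and viewed, and the job is handed in when it is done.

Besides the shell and the picture viewer there is one more tool, called after "Request:" as name([rows], argument=value, ...), one row to a line, values as JSON. apply_moves: Moves the arm, as the interface text tells. Its arguments: {"type":"object","properties":{"deltas":{"type":"array"}},"required":["deltas"]}

```bash
ls; mkdir -p pics
python3 - <<'E'
from station import bot
import cv2,numpy as np
s=bot.state();print({k:np.round(v,3).tolist() for k,v in s.items()})
for n in("scene","top"):
    im=bot.get_image(n);cv2.imwrite(f"pics/{n}0.png",im["color"][:,:,::-1])
    print(n,im["fx"],im["fy"],im["cx"],im["cy"],im["k1"],np.round(im["R"],3).tolist(),np.round(im["t"],3).tolist())
    for o in("rack","square_board","arched_board","drip_grate","pitcher","jar","cup","tamper"):
        print(o,[(np.round(d["location"]).tolist(),round(d["score"],2)) for d in bot.spot_in(o,n)])
E
```

```text
pics
{'time': 0.0, 'q': [-1.364, 0.381, 1.298, -0.0, 1.464, -0.215], 'dq': [-0.0, -0.0, 0.001, 0.002, -0.002, -0.001], 'tau': [-0.001, -43.793, -22.456, 0.071, 0.035, -0.0], 'tcp_pos': [0.225, -0.502, 0.26], 'ee_rot': [0.594, -0.593, 0.385, -0.384], 'wrist_force': [-0.93, -0.384, 0.088], 'wrist_torque': [-0.025, -0.009, 0.0], 'grip_width': 0.998}
scene 378.97876277493555 378.97876277493555 314.21753954642884 199.67186913665344 -0.06839021024063324 [[-0.758, 0.652, 0.007], [0.5, 0.588, -0.636], [-0.419, -0.479, -0.772]] [0.425, -0.189, 1.469]
rack [([242.0, 383.0], 0.68), ([247.0, 333.0], 0.56)]
square_board [([244.0, 383.0], 0.97), ([214.0, 332.0], 0.38)]
arched_board [([190.0, 295.0], 0.61), ([159.0, 317.0], 0.61)]
drip_grate [([213.0, 334.0], 0.92), ([199.0, 382.0], 0.91)]
pitcher [([179.0, 247.0], 0.88)]
jar [([288.0, 437.0], 0.79)]
cup [([246.0, 269.0], 0.72)]
tamper [([286.0, 310.0], 0.6)]
top 474.1906965658454 474.1906965658454 324.6468223676772 206.1177279401915 -0.0848746861975061 [[0.024, -1.0, -0.013], [-0.996, -0.023, -0.086], [0.086, 0.015, -0.996]] [0.019, 0.569, 1.341]
rack [([207.0, 315.0], 0.96), ([209.0, 369.0], 0.26)]
square_board [([227.0, 252.0], 0.95)]
arched_board [([212.0, 368.0], 0.75), ([226.0, 250.0], 0.71), ([148.0, 349.0], 0.4)]
drip_grate [([281.0, 301.0], 0.9), ([219.0, 311.0], 0.84)]
pitcher [([187.0, 431.0], 0.87)]
jar [([239.0, 195.0], 0.8)]
cup [([150.0, 348.0], 0.97)]
tamper [([158.0, 283.0], 0.76)]
```

View pics/scene0.png

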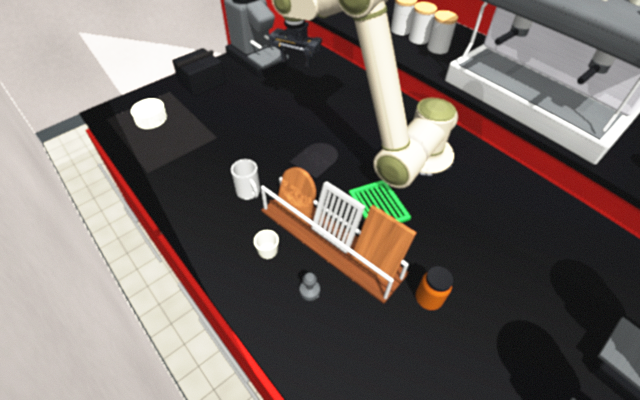

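View pics/top0.png

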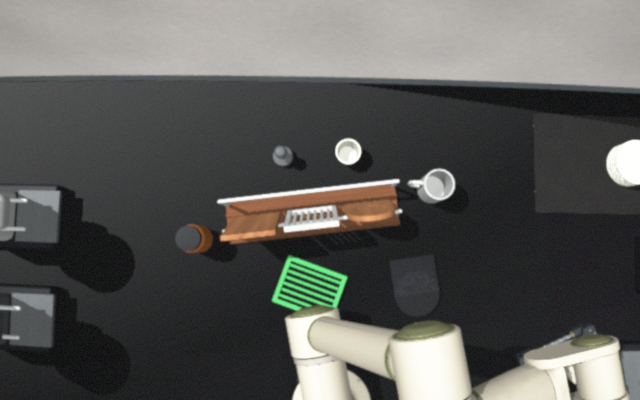

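The scene view shows three things in the rack: the square board at (383,243), the steel grate at (335,213) and the arched board at (297,190). The top view has the square board on the left (+y), the grate in the middle and the arched board on the right (-y). A green grate and a black board lie flat in front of the rack. Next I fit the rack pose.

```bash
cat > h.py <<'E'
import numpy as np,cv2
def proj(im,X):
    X=np.atleast_2d(X);c=X@np.array(im["R"]).T+np.array(im["t"]);s=c[:,:2]/c[:,2:]
    r2=(s**2).sum(1,keepdims=True);s=s*(1+im["k1"]*r2)
    return s*im["fx"]+[im["cx"],im["cy"]]
def unproj(im,u,v,z):
    d=np.array([(u-im["cx"])/im["fx"],(v-im["cy"])/im["fy"]]);s=d.copy()
    for _ in range(20): s=d/(1+im["k1"]*(s@s))
    R=np.array(im["R"]);t=np.array(im["t"]);C=-R.T@t;w=R.T@np.r_[s,1]
    return C+w*(z-C[2])/w[2]
def rack2w(p,X):
    c,s=np.cos(p[2]),np.sin(p[2]);X=np.atleast_2d(X)
    return np.c_[p[0]+c*X[:,0]-s*X[:,1],p[1]+s*X[:,0]+c*X[:,1],X[:,2]]
E
python3 - <<'E'
from station import bot
from h import *
for n,b in(("top",(190,150,240,120)),("scene",(230,150,200,160))):
    im=bot.get_image(n)["color"];x,y,w,h=b
    cv2.imwrite(f"pics/{n}z.png",cv2.resize(im[y:y+h,x:x+w,::-1],None,fx=(800/w if n=="top" else 3.7),fy=(800/w if n=="top" else 3.7),interpolation=cv2.INTER_CUBIC))
E
```

```text
(no output)
```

View pics/topz.png

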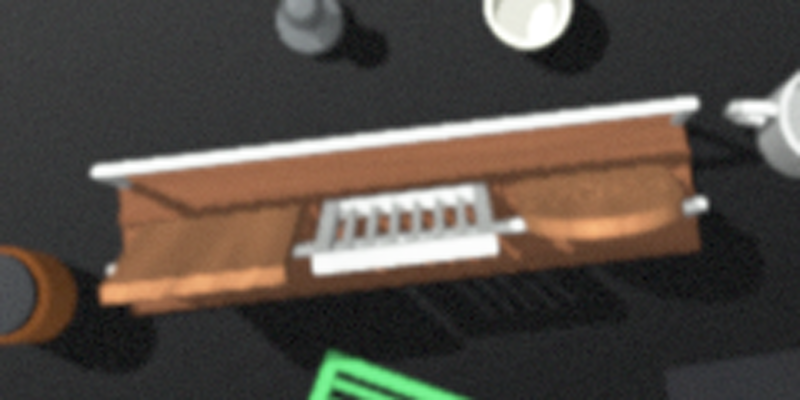

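View pics/scenez.png

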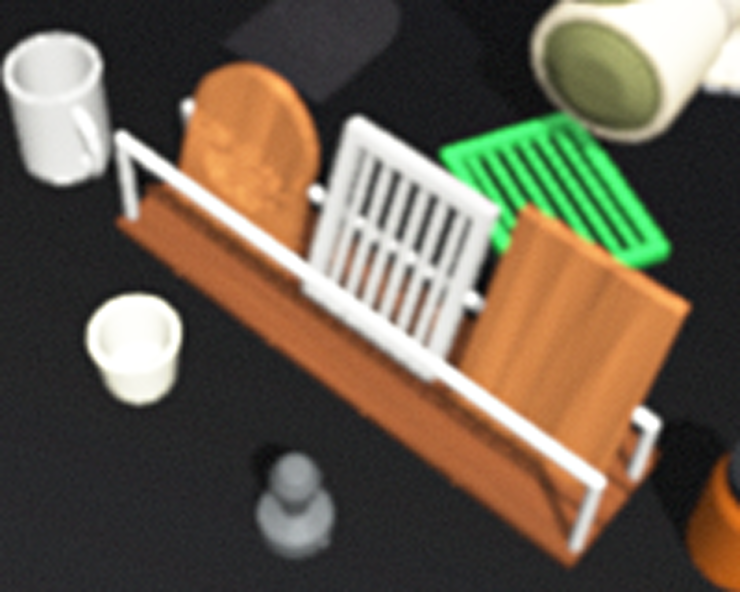

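Run:
```python
from station import bot
from h import *
from scipy.optimize import least_squares
T=bot.get_image("top");S=bot.get_image("scene")
z=lambda p,s,x,y:(p[0]/s+x,p[1]/s+y)
s=10/3
obs=[(T,z((96,173),s,190,150),(.05,.246,.115)),(T,z((694,105),s,190,150),(.05,-.246,.115)),(T,z((704,206),s,190,150),(-.03,-.247,.091)),
(T,z((133,312),s,190,150),(-.065,.25,.006)),(T,z((700,248),s,190,150),(-.065,-.25,.009)),
(S,z((120,138),3.7,230,150),(.05,-.246,.115)),(S,z((602,485),3.7,230,150),(.05,.246,.115)),(S,z((188,107),3.7,230,150),(-.03,-.246,.091)),(S,z((655,425),3.7,230,150),(-.03,.246,.091)),
(S,z((116,221),3.7,230,150),(.065,-.25,.006)),(S,z((573,566),3.7,230,150),(.065,.25,.006))]
f=lambda p:np.concatenate([proj(i,rack2w(p,X))[0]-uv for i,uv,X in obs])
r=least_squares(f,[.55,0,.1],loss="soft_l1");p=r.x;print(np.round(p,4),np.round(r.fun if 0 else f(p).reshape(-1,2),1).tolist())
# boards: check tops in overlay
import numpy as np
a=np.radians(18)
for n,im in(("top",T),("scene",S)):
    c=im["color"][:,:,::-1].copy()
    for Y,h,w in((.16,.2,.14),(0,.18,.14),(-.16,.17,.13)):
        P=[(.008-h*np.sin(a),Y+k*w/2,.012+h*np.cos(a)) for k in(-1,0,1)]+[(.008,Y,.012)]
        print(Y,np.round(rack2w(p,P),3).tolist())
        for u,v in proj(im,rack2w(p,P)): cv2.circle(c,(int(round(u)),int(round(v))),1,(255,255,0),-1)
    x,y,w,h=(190,150,240,120) if n=="top" else (230,150,200,160)
    cv2.imwrite(f"pics/{n}f.png",cv2.resize(c[y:y+h,x:x+w],None,fx=3.33,fy=3.33))
from scipy.spatial.transform import Rotation as Ro
q=bot.state()["ee_rot"];M=Ro.from_quat([q[1],q[2],q[3],q[0]]).as_matrix();print(M.round(3).tolist(),bot.state()["tcp_pos"])
```

```text
[0.5513 0.0714 0.1364] [[-1.3, -0.7], [-0.1, -0.8], [-0.3, -1.2], [-1.2, 0.3], [-0.8, 0.2], [0.0, -1.3], [-0.3, -1.3], [-0.0, -1.6], [0.2, -0.5], [0.2, -0.3], [-0.8, -0.6]]
0.16 [[0.486, 0.153, 0.202], [0.476, 0.223, 0.202], [0.467, 0.292, 0.202], [0.538, 0.231, 0.012]]
0 [[0.514, -0.004, 0.183], [0.504, 0.065, 0.183], [0.495, 0.134, 0.183], [0.559, 0.072, 0.012]]
-0.16 [[0.538, -0.158, 0.174], [0.529, -0.093, 0.174], [0.52, -0.029, 0.174], [0.581, -0.086, 0.012]]
0.16 [[0.486, 0.153, 0.202], [0.476, 0.223, 0.202], [0.467, 0.292, 0.202], [0.538, 0.231, 0.012]]
0 [[0.514, -0.004, 0.183], [0.504, 0.065, 0.183], [0.495, 0.134, 0.183], [0.559, 0.072, 0.012]]
-0.16 [[0.538, -0.158, 0.174], [0.529, -0.093, 0.174], [0.52, -0.029, 0.174], [0.581, -0.086, 0.012]]
[[0.409, -0.0, 0.912], [-0.912, -0.0, 0.409], [0.0, -1.0, -0.0]] [ 0.22515818 -0.50177456  0.26076061]
```

View pics/topf.png

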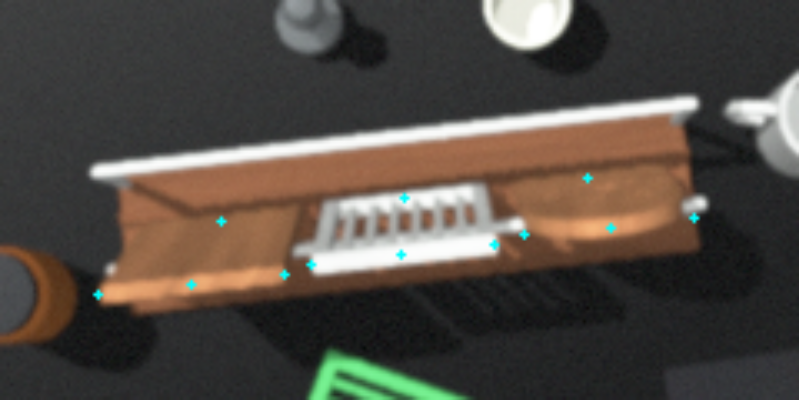

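View pics/scenef.png

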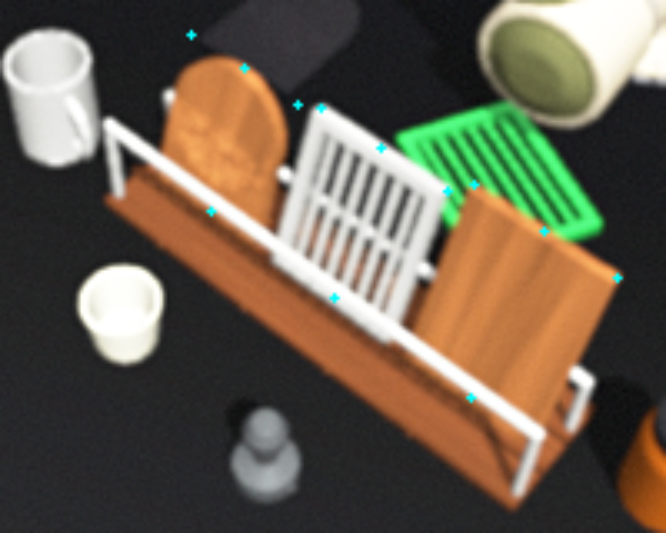

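Reprojecting the fitted rack gives about 1 px of error: rack at (0.551, 0.071), yaw 0.136, with the square board at +0.16, the grate at 0 and the arched board at -0.16. I'll now move to in front of the arched board with the fingers shut.

Request:
apply_moves([
  [-26,0,39,0.06,1],
  [-52,0,78,0.12,1],
  [-79,0,117,0.18,1],
  [-105,0,156,0.24,1],
  [-132,0,195,0.286,1],
])

```text
time: 1.6
tcp_pos: [0.3497, -0.2999, 0.2609]
ee_rot: [-0.532, 0.532, -0.465, 0.466]
wrist_force: [0.7, -0.3, -0.5]
grip_width: 0.572
```

```bash
cat > g.py <<'E'
import sys
from station import bot
from h import *
from scipy.spatial.transform import Rotation as Ro
P=[.5513,.0714,.1364]
def rel(x,y,z):
    s=bot.state();q=s["ee_rot"];M=Ro.from_quat([q[1],q[2],q[3],q[0]]).as_matrix()
    c=s["tcp_pos"];co,si=np.cos(P[2]),np.sin(P[2]);d=c[:2]-P[:2]
    print("t",round(s["time"],2),"tcp",np.round(c,4),"rack",np.round([co*d[0]+si*d[1],-si*d[0]+co*d[1],c[2]],4),"F",np.round(s["wrist_force"],1),"grip",round(float(s["grip_width"]),2))
    print("yawdiff",round(np.arctan2(M[1,2],M[0,2])-P[2],4),"tool delta mm",np.round(1000*M.T@(rack2w(P,[x,y,z])[0]-c),1))
rel(*map(float,sys.argv[1:4]))
E
python3 g.py -.1 -.16 .26
```

```text
t 1.6 tcp [ 0.3497 -0.2999  0.2609] rack [-0.2502 -0.3404  0.2609] F [ 0.7 -0.3 -0.5] grip 0.57
yawdiff -0.0033 tool delta mm [-180.9    0.9  149.6]
```

Request:
apply_moves([
  [-36,0,30,0,1],
  [-72,0,60,0,1],
  [-108,0,90,0,1],
  [-144,0,120,0,1],
  [-181,0,150,0,1],
])

```text
time: 2.1
tcp_pos: [0.4739, -0.1001, 0.261]
ee_rot: [0.533, -0.533, 0.465, -0.465]
wrist_force: [0.5, -1.6, -1.0]
grip_width: 0.116
```

Request:
apply_moves([
  [0,25,0,0,1],
  [0,50,0,0,1],
  [0,75,0,0,1],
  [0,94,0,0,1],
  [0,94,0,0,1],
])

```text
time: 2.6
tcp_pos: [0.4723, -0.1014, 0.1649]
ee_rot: [-0.532, 0.533, -0.466, 0.463]
wrist_force: [0.3, -0.1, 0.4]
grip_width: 0.008
```

```bash
python3 g.py 0 -.16 .165
python3 - <<'E'
from station import bot
import cv2
im=bot.get_image("scene")["color"];cv2.imwrite("pics/s1.png",cv2.resize(im[120:320,220:460,::-1],None,fx=3.33,fy=3))
E
```

```text
t 2.6 tcp [ 0.4723 -0.1014  0.1649] rack [-0.1018 -0.1605  0.1649] F [ 0.3 -0.1  0.4] grip 0.01
yawdiff -0.0006 tool delta mm [ -0.5  -0.5 101.8]
```

View pics/s1.png

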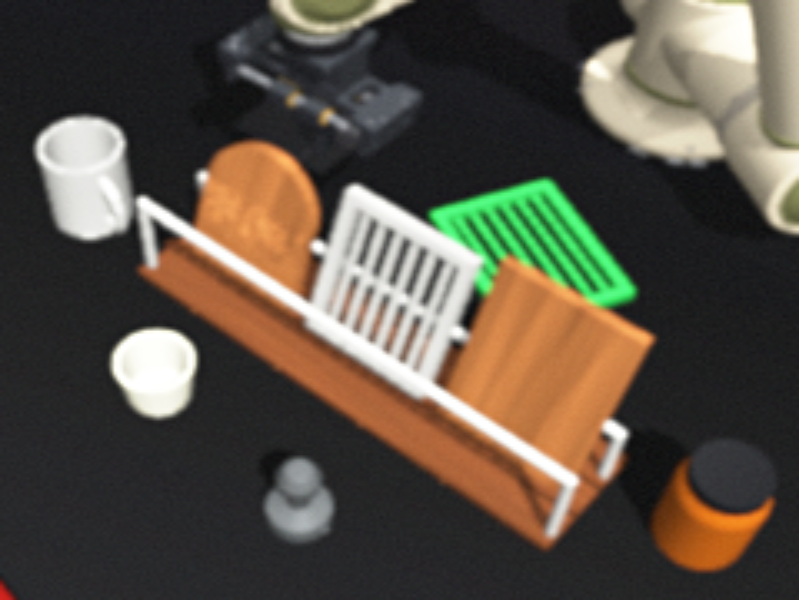

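The gripper, around (320,100), is in front of the arched board and clear of it. Next I push slowly toward the back.

Request:
apply_moves([
  [0,0,15,0,1],
  [0,0,30,0,1],
  [0,0,42,0,1],
  [0,0,54,0,1],
  [0,0,66,0,1],
])

```text
time: 3.15
tcp_pos: [0.5395, -0.0931, 0.1683]
ee_rot: [0.533, -0.533, 0.464, -0.466]
wrist_force: [0.3, 0.2, -0.1]
grip_width: 0.004
```

Request:
apply_moves([
  [0,0,9,0,1],
  [0,0,18,0,1],
  [0,0,27,0,1],
  [0,0,36,0,1],
  [0,0,42,0,1],
])

```text
time: 3.65
tcp_pos: [0.5809, -0.0872, 0.1668]
ee_rot: [0.533, -0.533, 0.465, -0.465]
wrist_force: [0.1, -0.4, 0.1]
grip_width: 0.003
```

```bash
python3 g.py 0.02 -.16 .165
python3 - <<'E'
from station import bot
import cv2
im=bot.get_image("scene")["color"];cv2.imwrite("pics/s2.png",cv2.resize(im[120:320,220:460,::-1],None,fx=3.33,fy=3))
E
```

```text
t 3.65 tcp [ 0.5809 -0.0872  0.1668] rack [ 0.0077 -0.1611  0.1668] F [ 0.1 -0.4  0.1] grip 0.0
yawdiff -0.0005 tool delta mm [-1.1  1.8 12.2]
```

View pics/s2.png

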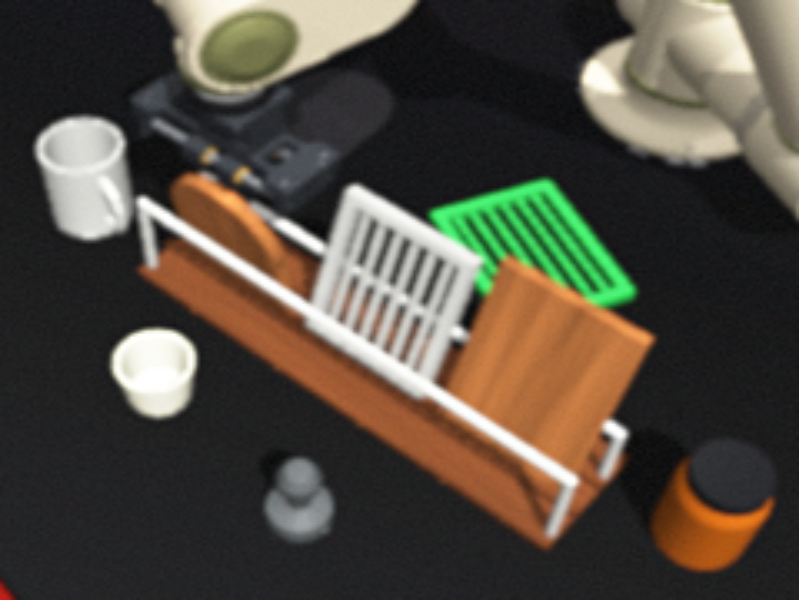

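The arched board has tipped back and its crown, at (215,215), lies near the back bar. Now I'll retreat and go over to the square board.

Request:
apply_moves([
  [0,0,-35,0,1],
  [0,0,-70,0,1],
  [0,0,-105,0,1],
  [0,-20,-123,0,1],
  [0,-60,-123,0,1],
])

```text
time: 4.2
tcp_pos: [0.4553, -0.1035, 0.2256]
ee_rot: [-0.532, 0.533, -0.468, 0.463]
wrist_force: [0.8, -0.7, -0.3]
grip_width: 0.007
```

Request:
apply_moves([
  [-40,-30,0,0,1],
  [-90,-30,0,0,1],
  [-140,-30,0,0,1],
  [-190,-30,0,0,1],
  [-230,-30,0,0,1],
])

```text
time: 4.7
tcp_pos: [0.4262, 0.1262, 0.2571]
ee_rot: [0.533, -0.533, 0.465, -0.465]
wrist_force: [-0.1, -0.3, -0.1]
grip_width: 0.007
```

```bash
python3 g.py -.12 .16 .187
python3 - <<'E'
from station import bot
import cv2
im=bot.get_image("scene")["color"];cv2.imwrite("pics/s3.png",cv2.resize(im[120:320,220:460,::-1],None,fx=3.33,fy=3))
E
```

```text
t 4.7 tcp [0.4262 0.1262 0.2571] rack [-0.1165  0.0713  0.2571] F [-0.1 -0.3 -0.1] grip 0.01
yawdiff 0.0001 tool delta mm [-88.7  70.1  -3.5]
```

View pics/s3.png

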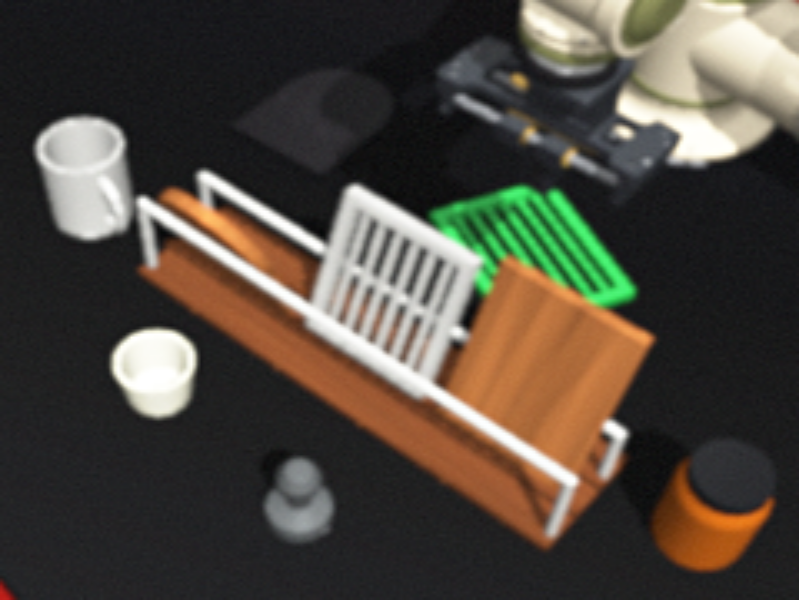

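The arched board's crown, at (190,205), looks less far back than expected. I'll check this numerically.

Run:
```python
from station import bot
from h import *
P=[.5513,.0714,.1364]
for n in("scene","top"):
    im=bot.get_image(n);c=im["color"][:,:,::-1].copy()
    for a,f,col in((0,0.,(255,0,255)),(19,.004,(255,255,0)),(25,-.007,(0,255,0))):
        a=np.radians(a);L=[]
        for t in np.linspace(0,np.pi,15):
            h=.105+.065*np.sin(t);L.append((f+h*np.sin(a),-.16+.065*np.cos(t),.012+h*np.cos(a)))
        for u,v in proj(im,rack2w(P,L)): c[int(round(v)),int(round(u))]=col
    x,y=(220,140) if n=="scene" else (330,150)
    cv2.imwrite(f"pics/{n}a.png",cv2.resize(c[y:y+100,x:x+110],None,fx=6,fy=6,interpolation=cv2.INTER_NEAREST))
```

```text
(no output)
```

View pics/scenea.png

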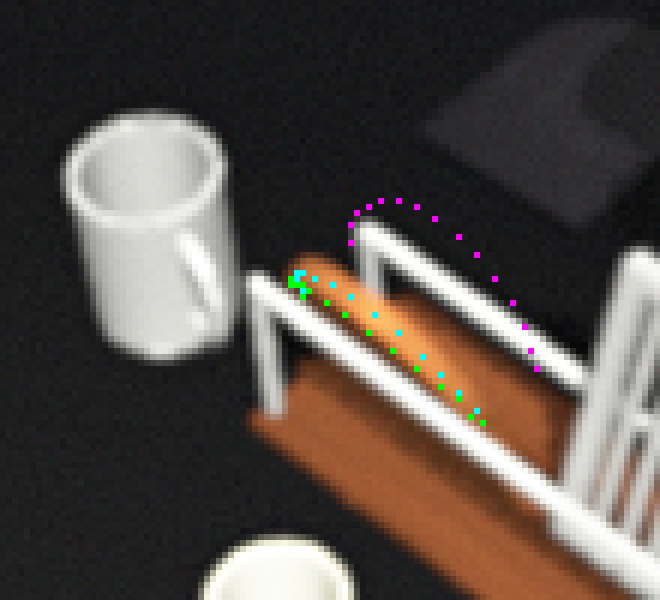

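View pics/topa.png

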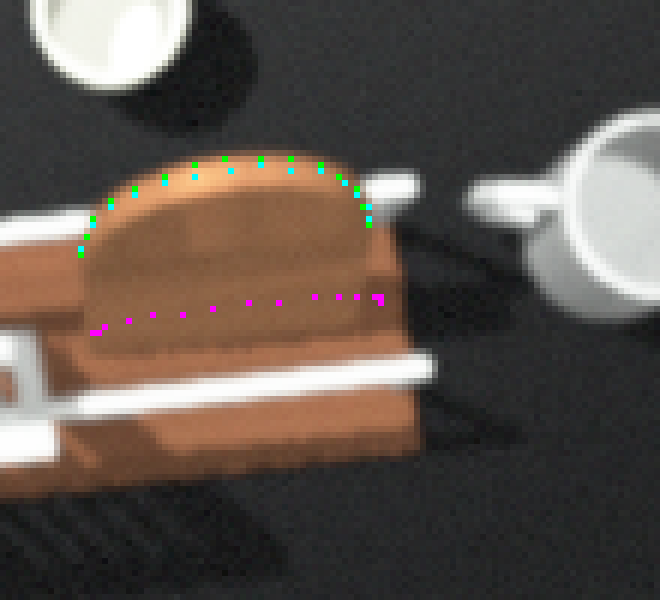

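The arched board's crown lies on the 19–25° lean-back predictions in both views, past the back bar (top view about (240,160)). Now the square board.

Request:
apply_moves([
  [-40,0,-4,0,1],
  [-80,0,-4,0,1],
  [-89,25,-4,0,1],
  [-89,60,-4,0,1],
  [-89,70,-4,0,1],
])

```text
time: 5.35
tcp_pos: [0.4103, 0.2106, 0.1843]
ee_rot: [-0.531, 0.534, -0.466, 0.464]
wrist_force: [-0.3, 0.1, -0.5]
grip_width: 0.006
```

Request:
apply_moves([
  [0,0,15,0,1],
  [0,0,30,0,1],
  [0,0,44,0,1],
  [0,0,56,0,1],
  [0,0,68,0,1],
])

```text
time: 5.85
tcp_pos: [0.4798, 0.2197, 0.1876]
ee_rot: [0.532, -0.532, 0.465, -0.466]
wrist_force: [0.2, -0.2, 0.5]
grip_width: 0.01
```

Request:
apply_moves([
  [0,0,12,0,1],
  [0,0,24,0,1],
  [0,0,36,0,1],
  [0,0,46,0,1],
  [0,0,54,0,1],
])

```text
time: 6.35
tcp_pos: [0.5331, 0.2274, 0.1872]
ee_rot: [0.533, -0.532, 0.465, -0.465]
wrist_force: [0.4, -0.6, -1.7]
grip_width: 0.005
```

```bash
python3 g.py .015 .16 .187
python3 - <<'E'
from station import bot
import cv2
im=bot.get_image("scene")["color"];cv2.imwrite("pics/s4.png",cv2.resize(im[120:320,220:460,::-1],None,fx=3.33,fy=3))
E
```

```text
t 6.35 tcp [0.5331 0.2274 0.1872] rack [0.0032 0.157  0.1872] F [ 0.4 -0.6 -1.7] grip 0.0
yawdiff -0.0019 tool delta mm [-3.   0.2 11.8]
```

View pics/s4.png

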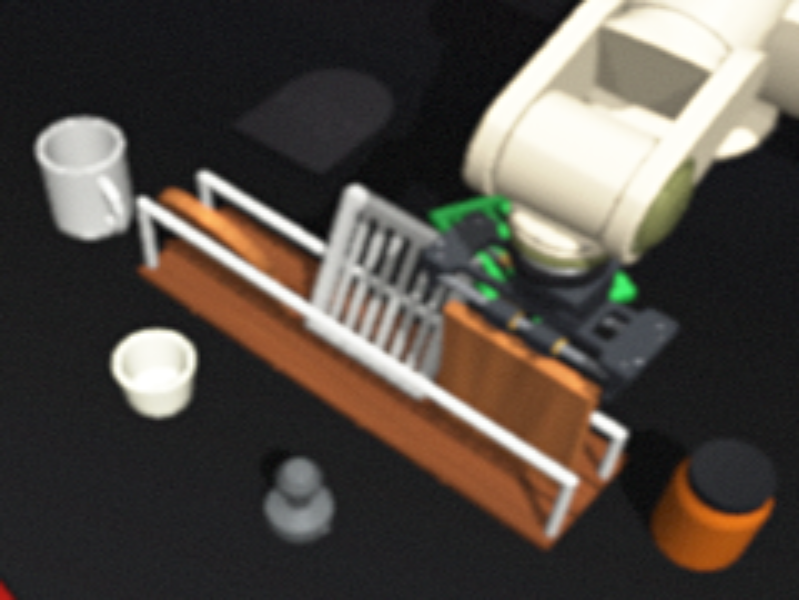

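The square board is near upright, with its upper edge from (445,310) to (595,395). I'll push a bit further and wait.

Request:
apply_moves([
  [0,0,7,0,1],
  [0,0,14,0,1],
  [0,0,20,0,1],
  [0,0,20,0,1],
  [0,0,20,0,1],
])

```text
time: 6.9
tcp_pos: [0.5517, 0.2309, 0.1866]
ee_rot: [-0.533, 0.533, -0.465, 0.465]
wrist_force: [0.7, -0.5, -0.3]
grip_width: 0.003
```

```bash
python3 g.py .015 .16 .187
python3 - <<'E'
from station import bot
import cv2
im=bot.get_image("scene")["color"];cv2.imwrite("pics/s5.png",cv2.resize(im[120:320,220:460,::-1],None,fx=3.33,fy=3))
E
```

```text
t 6.9 tcp [0.5517 0.2309 0.1866] rack [0.0221 0.1579 0.1866] F [ 0.7 -0.5 -0.3] grip 0.0
yawdiff -0.0005 tool delta mm [-2.1 -0.4 -7.1]
```

View pics/s5.png

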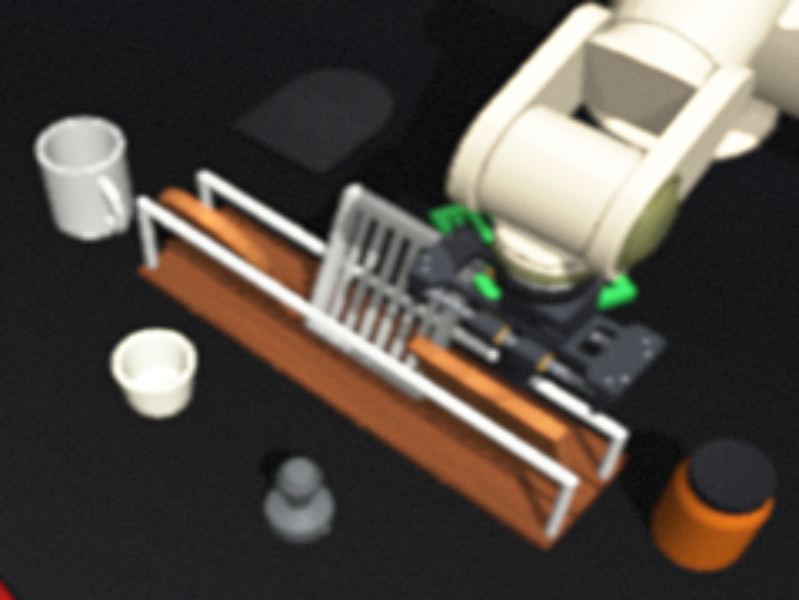

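The square board has tipped back onto the back bar; its top edge now runs from (415,340) to (565,435). I'll retreat straight back and then up.

Request:
apply_moves([
  [0,0,-30,0,1],
  [0,0,-65,0,1],
  [0,0,-105,0,1],
  [0,-10,-140,0,1],
  [0,-50,-150,0,1],
])

```text
time: 7.45
tcp_pos: [0.3978, 0.2097, 0.2342]
ee_rot: [-0.53, 0.536, -0.467, 0.462]
wrist_force: [1.4, 0.1, -0.1]
grip_width: 0.008
```

Request:
apply_moves([
  [0,-20,-15,0,1],
  [0,-30,-30,0,1],
  [0,-30,-30,0,1],
  [0,-30,-30,0,1],
  [0,-30,-30,0,1],
])

```text
time: 7.95
tcp_pos: [0.3738, 0.2065, 0.266]
ee_rot: [-0.532, 0.533, -0.465, 0.465]
wrist_force: [0.9, -0.4, 0.1]
grip_width: 0.007
```

```bash
python3 g.py 0 0 .2
python3 - <<'E'
from station import bot
from h import *
P=[.5513,.0714,.1364]
for n in("scene","top"):
    im=bot.get_image(n);c=im["color"][:,:,::-1].copy()
    for h,w,Y,a,f,col in((.2,.14,.16,15,.007,(255,255,0)),(.2,.14,.16,25,-.007,(0,255,0)),(.18,.14,0,-18,.008,(255,0,255)),(.17,.02,-.16,20,0,(255,255,0))):
        a=np.radians(a)
        for u,v in proj(im,rack2w(P,[(f+h*np.sin(a),Y+k*w/2,.012+h*np.cos(a)) for k in(-1,-.5,0,.5,1)])): c[int(round(v)),int(round(u))]=col
    x,y,w,h=(220,120,240,200) if n=="scene" else (180,130,280,150)
    cv2.imwrite(f"pics/{n}e.png",cv2.resize(c[y:y+h,x:x+w],None,fx=2.85,fy=2.85))
E
```

```text
t 7.95 tcp [0.3738 0.2065 0.266 ] rack [-0.1575  0.1579  0.266 ] F [ 0.9 -0.4  0.1] grip 0.01
yawdiff -0.0007 tool delta mm [157.8  65.8 157.7]
```

View pics/scenee.png

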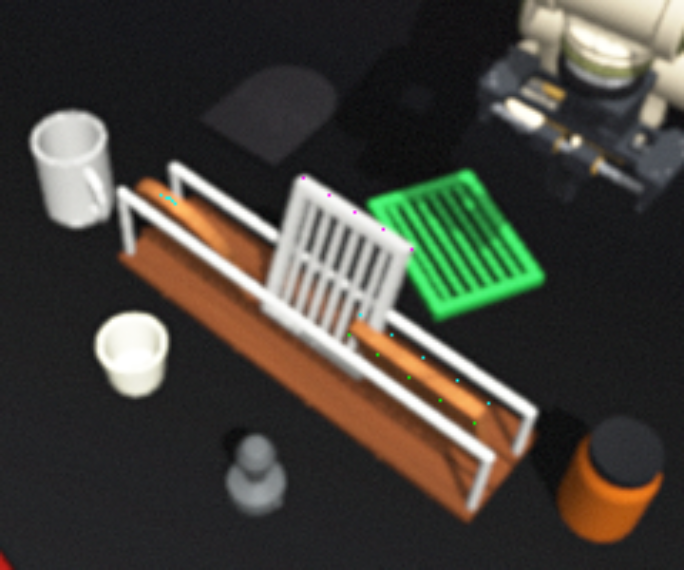

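View pics/tope.png

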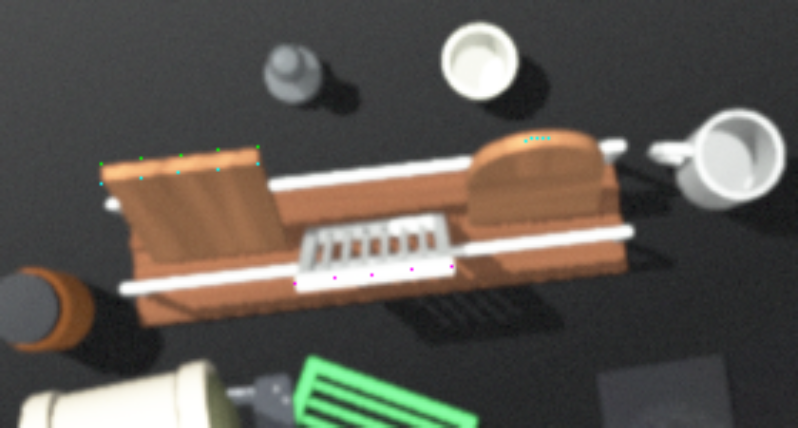

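Both boards lean back on the bar: the square one (top view about (180,165)) falls between the 15° and 25° predictions, and the arched one (535,140) is at about 20°. The grate (375,275) is still where it was, the bystanders look undisturbed, and the arm is clear.

```bash
python3 -c "
from station import bot
print(bot.sign_off())"
```

```text
the job is handed in; nothing more can be done
None
```

Both wooden boards now lean back against the rack's back bar, and I handed the job in at about 8 s of the 59 s allowed. I pushed each board with the closed fingertips, the arched one first and then the square one, and backed the arm away clear of everything.

- **Boards:** the last pictures show the square board leaning back between 15° and 25°, and the arched board about 20°, with both in their own places. This comes from comparing the pictures with predicted edge positions, so the angles are approximate.
- **Grate and bystanders:** the steel grate's top edge still matches its starting position in both views. The cup, tamper, pitcher and jar look unmoved by eye; I did not measure them.
- **Forces:** wrist force read under about 2 N at the end of every move call.
- **Doubt that came up:** after its push, the arched board looked less far back than expected in the scene view. A check against both cameras showed it was resting on the bar. No check failed.

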